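# Nudge the saucepan onto its induction ring and point out the ring's on/off key

## Robot

A 6-joint arm with a two-finger parallel gripper is mounted at the origin on the work surface. World frame = base frame: x ahead of the robot, y to its left, z up, the work surface at z = 0. Lengths are in m, angles in degrees, forces in N, time in s.
With the tool pointing down it reaches from about 0.35 to 0.725 m from the base axis. Payload 6 kg.
Tool frame: the origin (TCP) lies between the finger pads, 19 mm behind the fingertips; this is the grasp point; z points along the fingers, y is the line along which they close (so a half turn about z gives the same grasp; the last joint's range is limited). The gripper opens to 85 mm and grips with 20 to 120 N. Pads are 22 mm wide; open, the fingers measure 114 mm over their backs; the gripper's body (76 mm by 85 mm) begins 54 mm behind the grasp point. The pads swing forward as they close: fully open they stand 13 mm farther back than shut.
Start: joints at [88.677, 2.303, 4.859, 0, -92.561, -19.12], TCP at [0.21, 0.562, 0.25] pointing down, gripper open.
Joint ranges: [-146.85, 146.85], [-73.84, 115.35], [-62.03, 85.46], [-188.31, 113.3], [-161.28, -10.13], [-171.36, 171.36]. Speed limits (degrees/s): [147.25, 147.25, 172.46, 180, 180, 180].

## Interface

Orientations are given as [roll, pitch, yaw] about the fixed x, y, z axes, in that order (R = Rz(yaw) Ry(pitch) Rx(roll)).
In Python, from bench import env, imaging, workorder gives the robot as it stands.
- The arm moves only by the tool step_arm, never from a script. Its argument "commands" is a list of rows, each an object of numbers: "hand": the closure, from -1 (fully open) to 1 (shut); "x", "y", "z": the shift along the tool's x, y, z in m; "yaw": the turn about the tool's z in rad. A call has 1 to 5 rows; each row is the pose to reach, as a shift and turn from the pose commanded when the call began, along the tool's axes at that moment; what a row does not reach only later rows make up. A row lasts 1/10 s, in which the tool goes at most 50 mm and 8.59 degrees, less where a joint would pass 70% of its speed; a pose out of reach is approached as far as the arm can. A call with a gripper value outside its range is refused whole. The fingers move at their own pace and stop on an object; "force" is the grip in N (left out, the last holds). Time passes only in rows, so rows that repeat a pose let the fingers close. It gives the time, the measured TCP pose, the force, the opening and the grip force at its end, in the units of the state.
- env.get_obs(): the state, without advancing time (a new reading comes with each control period).
- imaging.camera(name): name is "side" or "top" or "wrist"; returns a dict with "frame" (480x640x3 uint8, red, green, blue), "mtx" (3x3 intrinsics, pixels), "extrinsics" (4x4, takes a point from camera to world coordinates); the wrist camera has in their place "mount" (4x4, takes a point from camera to tool coordinates, whose origin is the TCP and whose axes are the flange's). Camera axes: x right, y up, looking along -z (the intrinsics and any distortion apply to the point x, -y, -z); pixel columns grow to the right and rows downward; lengths in m; the calibration is good to about 2 mm. A picture is of the moment at which its call begins: read the wrist's pose just before it. There is no depth.
- workorder.job_done(): hands the job in; it is judged then, once.
The state is a dict: "clock": time; "joints": joint angles; "joint_vel": joint speeds; "joint_torque": joint torques, N m; "tool_pos": TCP position; "ee_rot": TCP orientation; "contact_force": force on the tool from outside, world axes, zero at the start; "ft_torque": the same for the moment, N m; "opening": finger opening in m; "grasp_force": force on a finger pad.
Only numpy, scipy, OpenCV 4.12 (cv2) and the standard library are available. Lean on these libraries where they do the work, as an engineer would, in place of code of your own. Each camera call takes 0.05 s, during which the arm holds its last target. There are 200 camera calls.

## Task

The saucepan on the induction hob has been put down half off its cooking ring, its near edge over or close to the front key strip: push it along the glass with the fingers, without lifting it, until its whole base stands inside that ring. Then show me which key switches that ring on: point down at the middle of the ring's on/off key with the fingertips about 2 cm above it, without touching the key strip at any time, for a good two seconds, and finish still pointing there. Leave the lid, which lies on the other side of the hob, and everything else where they are.

Things in the scene. Friction and masses are not known exactly. Their poses are not given: they have to be found in the camera images.
- hob: Freestanding double induction hob, fixed: steel case, flat black glass top, 360 mm deep (x), 600 wide (y), 66 high. Origin: centre of its underside, on the worktop; x points to its back edge, away from the robot, y to its left, z up. Printed flush on the glass in pale lines: two cooking rings side by side and, along the front edge (towards the robot), the touch keys.
- key_strip: Front 72 mm of the hob's glass (hob x -180 to -108 mm, full width), flush, behind a pale line; frame as the hob's. Do not touch. In front of each ring, 3 keys in a row along y, 50 mm apart, from left (+y): on/off (20 mm circle, open towards the back, a short stroke through the opening), minus (16 mm bar, straight in front of the ring's centre), plus (16 mm cross).
- ring_left (a point): Centre of the left (+y) cooking ring, on the glass surface, at hob (45, 150, 66) mm. The ring is a pale printed circle 210 mm in diameter with a small cross at its centre. Axes as the hob's.
- ring_right (a point): Centre of the right (-y) cooking ring, the same, at hob (45, -150, 66) mm.
- key_left (a point): Middle of the left ring's on/off key, on the glass surface, at hob (-142, 200, 66) mm. Axes as the hob's.
- key_right (a point): Middle of the right ring's on/off key, on the glass surface, at hob (-142, -100, 66) mm. Axes as the hob's.
- saucepan: Loose empty steel saucepan, upright wall: 170 mm outside diameter, 60 high, 0.5 to 1 kg. Origin: centre of its underside. Black handle along its +x, 20 mm thick, 34 to 64 mm above the underside, to 230 mm from the axis, pointing away from the robot. Starts on either half of the hob, 60 to 110 mm short of its ring (the nearer one), up to 30 mm aside. Slides when pushed, stops with the push.
- lid: The pan's loose steel lid, 172 mm in diameter, 44 mm high with its black knob, lying flat on the other half of the hob. Origin: centre of its underside. Leave it.
- spoon: Loose wooden spoon, 240 mm long, lying roughly along the hob's x in the middle between the rings. Leave it.
- pepper_mill: Loose dark wooden pepper mill, 54 mm in diameter, 165 mm high, standing on the worktop left of the hob. Origin: centre of its underside. Leave it.
- salt_mill: Loose light wooden salt mill, 54 mm in diameter, 125 mm high, standing left of the hob. Origin as above. Leave it.
- spice_jar: Loose jar with a steel cap, 48 mm in diameter, 95 mm high, standing left of the hob. Origin as above. Leave it.
- mug: Loose white mug, 82 mm in diameter, 95 mm high, right of the hob. Origin: centre of its underside. Leave it.
- bowl: Loose blue bowl, 130 mm in diameter, 55 mm high, right of the hob. Origin: centre of its underside. Leave it.

How it is judged (in metres and radians):
On the way, in this order (a step that is already met when the one before it is completed fails the run):
1. the saucepan's base is wholly inside one cooking ring and the pan is at rest ((horizontal distance between saucepan and ring_left below 0.022 m or horizontal distance between saucepan and ring_right below 0.022 m) and linear speed of saucepan below 0.01 m/s and angle between saucepan's own z axis and vertical below 0.05 rad and height (world z) of saucepan below 0.07 m), for 0.3 s.
2. the tool point dwells just above the middle of the on/off key of the ring on which the pan stands (((horizontal distance between saucepan and ring_left below 0.022 m and horizontal distance between the grasp point and key_left below 0.018 m and z of the grasp point in the frame of key_left below 0.065 m) or (horizontal distance between saucepan and ring_right below 0.022 m and horizontal distance between the grasp point and key_right below 0.018 m and z of the grasp point in the frame of key_right below 0.065 m))), for 2 s.
At the end, for the whole second after the job is handed in: Saucepan flat and at rest, its centre within 22 mm of a ring's centre; tool point (19 mm behind the fingertips) within 18 mm horizontally of that ring's on/off key and under 65 mm above the glass, touching nothing, through the last second; all bystanders within 20 mm of their starts (((horizontal distance between saucepan and ring_left below 0.022 m and horizontal distance between the grasp point and key_left below 0.018 m and z of the grasp point in the frame of key_left below 0.065 m) or (horizontal distance between saucepan and ring_right below 0.022 m and horizontal distance between the grasp point and key_right below 0.018 m and z of the grasp point in the frame of key_right below 0.065 m)) and linear speed of saucepan below 0.01 m/s and angle between saucepan's own z axis and vertical below 0.05 rad and height (world z) of saucepan below 0.07 m and distance of each of lid, spoon, pepper_mill, salt_mill, spice_jar, mug, bowl from where it was at the start of the episode below 0.02 m).
It fails at once if the saucepan is lifted off the glass or tipped (height (world z) of saucepan above 0.078 m or angle between saucepan's own z axis and vertical above 0.15 rad).
It fails at once if the robot touches the key strip (contact force between any of the fingers, the arm and key_strip above 0.5 N).
It fails at once if the lid, the spoon or another bystander is moved by more than 20 mm (distance of any of lid, spoon, pepper_mill, salt_mill, spice_jar, mug, bowl from where it was at the start of the episode above 0.02 m).
It also fails if it takes over 40 s, if anything falls off the work surface, if the arm or the gripper's body presses on something with over 40 N, if the wrist force passes 120 N, or if a joint passes its speed limit or range.

## Working session

There is one attempt and no reset: what is moved stays moved. The work goes in short steps, Python scripts to look and compute and a tool call to move; the robot and the scene stay as the last step left them, time stands still between calls to the robot, and variables do not carry over. Pictures are saved under pics/ and viewed, at most 10 in all, crops included, and the job is handed in when it is done.

Besides the shell and the picture viewer there is one more tool, called after "Call:" as name(argument=value, ...) on one line, values as JSON. step_arm: Moves the arm, as the interface text tells. Its arguments: {"type":"object","properties":{"commands":{"type":"array","items":{"type":"object","properties":{"hand":{"type":"number"},"x":{"type":"number"},"y":{"type":"number"},"z":{"type":"number"},"yaw":{"type":"number"}}}},"force":{"type":"number"}},"required":["commands"]}

```bash
mkdir -p pics; cat > h.py <<'E'
import numpy as np,cv2
from bench import env,imaging,workorder
def px2w(c,u,v,z):
    K=np.array(c["mtx"]);T=np.array(c["extrinsics"])
    d=np.linalg.inv(K)@[u,v,1];d=T[:3,:3]@[d[0],-d[1],-d[2]];o=T[:3,3]
    return o+d*(z-o[2])/d[2]
def w2px(c,p):
    K=np.array(c["mtx"]);T=np.linalg.inv(np.array(c["extrinsics"]))
    q=T[:3,:3]@p+T[:3,3];q=K@[q[0],-q[1],-q[2]];return q[:2]/q[2]
E
python3 - <<'E'
from h import *
s=env.get_obs();print(s)
for n in("top","side"):
    c=imaging.camera(n);cv2.imwrite(f"pics/{n}0.png",c["frame"][:,:,::-1]);print(c.keys(),c["mtx"],c["extrinsics"])
    np.save(n+"0.npy",{k:c[k] for k in("mtx","extrinsics")},allow_pickle=True)
E
```

```text
{'clock': 0.0, 'joints': array([ 8.86767009e+01,  2.33914576e+00,  4.80044805e+00, -2.58199424e-02,
       -9.25597360e+01, -1.91213172e+01]), 'joint_vel': array([ 0.09003793,  0.04840196,  0.08144596,  0.01696446, -0.01200701,
        0.05898582]), 'joint_torque': array([ 5.52529600e-04, -3.68210471e+01,  3.47424710e+01,  6.93243116e+00,
       -5.41312082e-03,  1.04305087e-05]), 'tool_pos': array([0.20938612, 0.56196748, 0.24895849]), 'ee_rot': array([ 1.79898547e+02, -7.87088308e-03, -2.04434784e+01]), 'contact_force': array([ 0.90596572, -0.17434122, -0.07918071]), 'ft_torque': array([-0.01538688, -0.00966554,  0.01151125]), 'grasp_force': 0.0, 'opening': 0.08525265680057344}
dict_keys(['frame', 'mtx', 'extrinsics']) [[475.34749219   0.         317.91090191]
 [  0.         475.34749219 240.85751231]
 [  0.           0.           1.        ]] [[-0.00322595  0.98662145 -0.16299604  0.34234691]
 [-0.99994356 -0.00483262 -0.00946157  0.02250118]
 [-0.01012268  0.16295631  0.98658136  1.24635445]
 [ 0.          0.          0.          1.        ]]
dict_keys(['frame', 'mtx', 'extrinsics']) [[566.18676681   0.         322.50500883]
 [  0.         566.18676681 239.46964495]
 [  0.           0.           1.        ]] [[-0.99180282  0.09797625 -0.08202329  0.46030936]
 [-0.12699673 -0.68496875  0.71741873  1.06966691]
 [ 0.01410661  0.72195461  0.6917966   1.09450918]
 [ 0.          0.          0.          1.        ]]
```

View pics/top0.png

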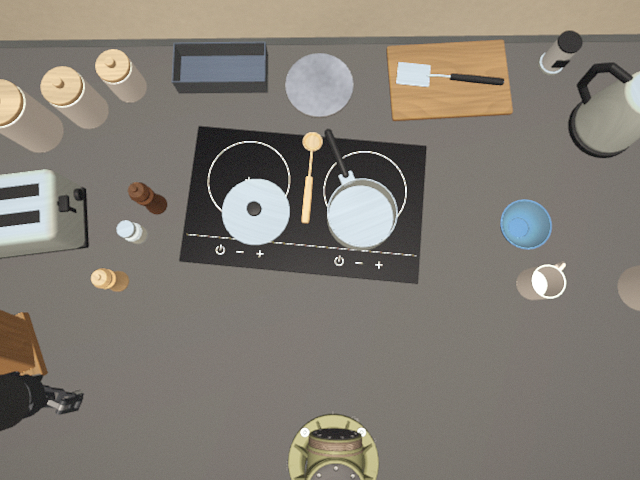

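View pics/side0.png

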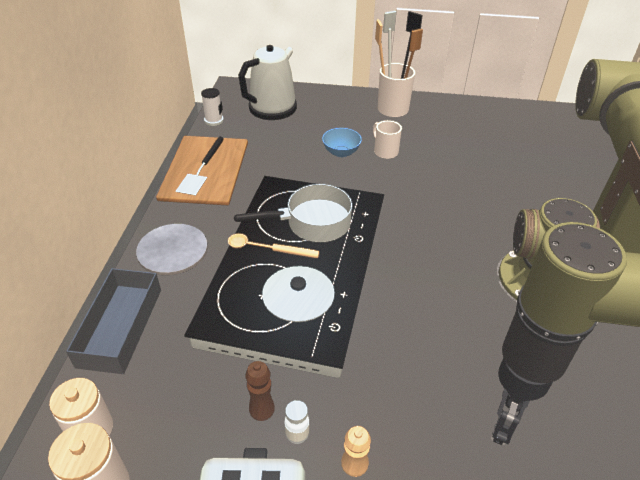

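The pan is on the right half (centre around (362,213) in the top view) with its handle towards the spoon. The lid is on the left at (255,210), the spoon at about (310,175), and the right on/off key at about (339,261). I'll enlarge this area.

```bash
python3 - <<'E'
import cv2
f=cv2.imread("pics/top0.png")[120:295,170:435]
cv2.imwrite("pics/topc.png",cv2.resize(f,None,fx=3,fy=3,interpolation=cv2.INTER_CUBIC))
E
```

```text
(no output)
```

View pics/topc.png

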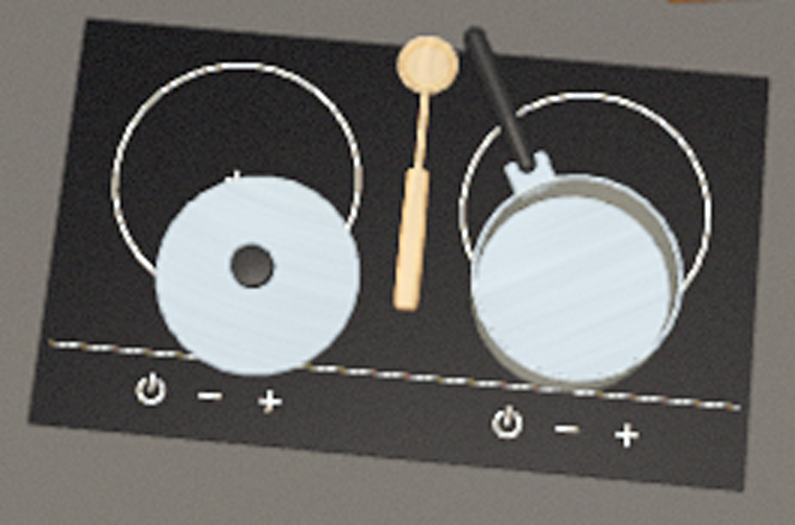

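```bash
cat > meas.py <<'E'
from h import *
c=np.load("top0.npy",allow_pickle=True).item()
def P(x,y,z):return px2w(c,170+(x+.5)/3-.5,120+(y+.5)/3-.5,z)
obs=[((86,18),(180,300)),((769,78),(180,-300)),((743,491),(-180,-300)),((29,423),(-180,300)),
((508,423),(-142,-100)),((567,429),(-142,-150)),((627,434),(-142,-200)),((150,389),(-142,200)),((209,396),(-142,150)),((269,401),(-142,100))]
W=np.array([P(*o[0],.066)[:2] for o in obs]);H=np.array([o[1] for o in obs])/1e3
wm,hm=W.mean(0),H.mean(0);A=(H-hm).T@(W-wm);U,S,V=np.linalg.svd(A);R=V.T@U.T;t=wm-R@hm
if __name__=="__main__":
    print("det",np.linalg.det(R),"yaw",np.degrees(np.arctan2(R[1,0],R[0,0])),"t",t);print(((H@R.T+t)-W)*1e3)
    for n,p in dict(ringR=(.045,-.15),keyR=(-.142,-.1),keyL=(-.142,.2),stripR=(-.108,-.15)).items():print(n,R@p+t)
    pan=P(577,281,.126)[:2];print("pan",pan,"hobframe",R.T@(pan-t))
    for x,y in((470,281),(684,281),(577,174),(577,388)):print(np.linalg.norm(P(x,y,.126)[:2]-pan))
    a,b=P(475,33,.115),P(528,160,.115);print("handle",a,b,np.linalg.norm(a[:2]-pan),np.degrees(np.arctan2(*(a-b)[1::-1])),np.degrees(np.arctan2(*(a[:2]-pan)[::-1])))
    print("spoon",P(406,305,.075),P(428,65,.075),P(418,170,.075),"lid",P(257,275,.07))
    print("ringR px check",P(586,216,.066))
E
python3 meas.py
```

```text
det 0.9999999999999998 yaw -5.667389459741257 t [0.63785266 0.06741526]
[[ 0.77259235  0.96907867]
 [ 0.83044977 -1.21529951]
 [-0.49032735 -1.41992075]
 [-0.36281821  2.29130494]
 [-0.26217157  0.63902337]
 [ 0.04383184 -0.1050619 ]
 [-0.49352722 -0.10779601]
 [-0.66553329 -0.50873433]
 [ 0.55372707 -0.57926415]
 [ 0.07377661  0.03666967]]
ringR [ 0.66781969 -0.08629543]
keyR [ 0.48667143 -0.01807295]
keyL [0.51629744 0.28046063]
stripR [ 0.51556756 -0.07118617]
pan [ 0.59414766 -0.07321821] hobframe [-0.02960334 -0.14426206]
0.0859357821673265
0.08580241855241852
0.08907313253769834
0.08687361535784155
handle [0.80922876 0.00714399 0.115     ] [ 0.69874672 -0.0357332   0.115     ] 0.22960392872470117 21.210833410308258 20.487535929086437
spoon [0.58580699 0.06605274 0.075     ] [0.79694889 0.04732536 0.075     ] [0.70310692 0.05596843 0.075     ] lid [0.61341655 0.19235654 0.07      ]
ringR px check [ 0.66430304 -0.08705094  0.066     ]
```

The hob fit residuals are about 2 mm or less. The pan's diameter (172–176 mm, expected 170), handle length (230 mm, expected 230) and start offset (75 mm) all match the task. I'll push with open fingers straddling the wall, at heading −10°, from behind the pan.

Call:
step_arm(commands=[{"hand": -1, "x": 0.034, "y": 0.035, "yaw": -0.04}, {"hand": -1, "x": 0.068, "y": 0.07, "yaw": -0.08}, {"hand": -1, "x": 0.102, "y": 0.105, "yaw": -0.12}, {"hand": -1, "x": 0.136, "y": 0.14, "yaw": -0.15}, {"hand": -1, "x": 0.17, "y": 0.175, "yaw": -0.18}])

```text
$.commands[0]: bad value
```

Call:
step_arm(commands=[{"hand": -1.0, "x": 0.034, "y": 0.035, "z": 0.0, "yaw": -0.04}, {"hand": -1.0, "x": 0.068, "y": 0.07, "z": 0.0, "yaw": -0.08}, {"hand": -1.0, "x": 0.102, "y": 0.105, "z": 0.0, "yaw": -0.12}, {"hand": -1.0, "x": 0.136, "y": 0.14, "z": 0.0, "yaw": -0.15}, {"hand": -1.0, "x": 0.17, "y": 0.175, "z": 0.0, "yaw": -0.18}])

```text
clock: 0.6
tool_pos: [0.3079, 0.3369, 0.2496]
ee_rot: [180.0, 0.0, -10.0]
contact_force: [0.8, -0.1, 1.3]
opening: 0.0854
grasp_force: 0.0
```

Call:
step_arm(commands=[{"hand": -1.0, "x": 0.024, "y": 0.0355, "z": 0.0, "yaw": 0.0}, {"hand": -1.0, "x": 0.048, "y": 0.071, "z": 0.0, "yaw": 0.0}, {"hand": -1.0, "x": 0.072, "y": 0.106, "z": 0.0, "yaw": 0.0}, {"hand": -1.0, "x": 0.096, "y": 0.142, "z": 0.0, "yaw": 0.0}, {"hand": -1.0, "x": 0.12, "y": 0.177, "z": 0.0, "yaw": 0.0}])

```text
clock: 1.1
tool_pos: [0.3948, 0.1418, 0.2499]
ee_rot: [-180.0, -0.0, -10.1]
contact_force: [0.5, 0.3, -0.2]
opening: 0.0856
grasp_force: 0.0
```

Call:
step_arm(commands=[{"hand": -1.0, "x": 0.024, "y": 0.0355, "z": 0.0, "yaw": 0.0}, {"hand": -1.0, "x": 0.048, "y": 0.071, "z": 0.0, "yaw": 0.0}, {"hand": -1.0, "x": 0.072, "y": 0.106, "z": 0.0, "yaw": 0.0}, {"hand": -1.0, "x": 0.096, "y": 0.142, "z": 0.0, "yaw": 0.0}, {"hand": -1.0, "x": 0.118, "y": 0.177, "z": 0.0, "yaw": 0.0}])

```text
clock: 1.6
tool_pos: [0.48, -0.0534, 0.2497]
ee_rot: [-180.0, 0.0, -10.1]
contact_force: [0.3, 1.2, 0.2]
opening: 0.0852
grasp_force: 0.0
```

Call:
step_arm(commands=[{"hand": -1.0, "x": 0.0, "y": 0.0, "z": 0.04, "yaw": 0.0}, {"hand": -1.0, "x": 0.0, "y": 0.0, "z": 0.08, "yaw": 0.0}, {"hand": -1.0, "x": 0.0, "y": 0.0, "z": 0.11, "yaw": 0.0}, {"hand": -1.0, "x": 0.0, "y": 0.0, "z": 0.135, "yaw": 0.0}, {"hand": -1.0, "x": 0.0, "y": 0.0, "z": 0.145, "yaw": 0.0}])

```text
clock: 2.1
tool_pos: [0.4781, -0.0517, 0.1018]
ee_rot: [179.9, 0.3, -10.2]
contact_force: [0.3, 0.1, 1.1]
opening: 0.0855
grasp_force: 0.0
```

```bash
python3 - <<'E'
from h import *
print(env.get_obs()["tool_pos"])
a=imaging.camera("side")["frame"][140:360,180:500]
cv2.imwrite("pics/s1.png",cv2.resize(a[:,:,::-1],None,fx=2.5,fy=2.5,interpolation=cv2.INTER_CUBIC))
E
```

```text
[ 0.47812436 -0.05172712  0.10181746]
```

View pics/s1.png

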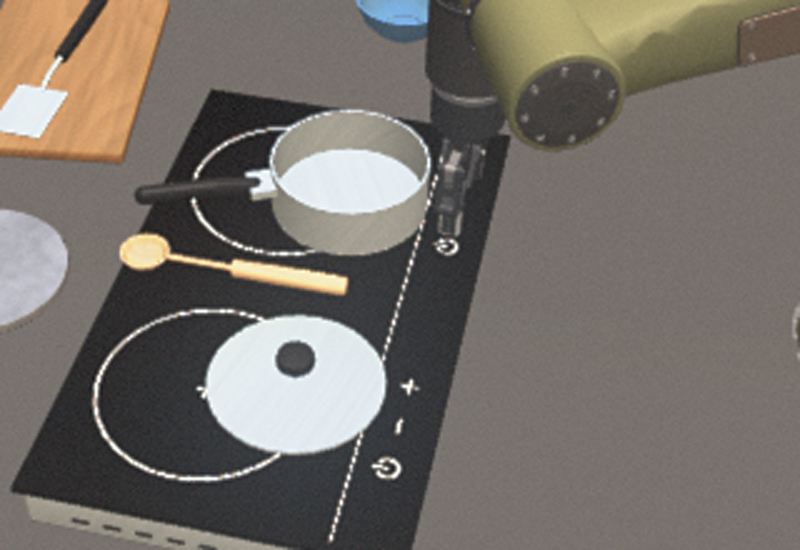

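The open fingers hover behind the pan's near wall (gripper at about (455,190) in the crop), clear of the strip. I'll push slowly now.

Call:
step_arm(commands=[{"hand": -1.0, "x": 0.01, "y": 0.0, "z": 0.0, "yaw": 0.0}, {"hand": -1.0, "x": 0.02, "y": 0.0, "z": 0.0, "yaw": 0.0}, {"hand": -1.0, "x": 0.028, "y": 0.0, "z": 0.0, "yaw": 0.0}, {"hand": -1.0, "x": 0.036, "y": 0.0, "z": 0.0, "yaw": 0.0}, {"hand": -1.0, "x": 0.044, "y": 0.0, "z": 0.0, "yaw": 0.0}])

```text
clock: 2.65
tool_pos: [0.5231, -0.0595, 0.1055]
ee_rot: [180.0, 0.1, -10.1]
contact_force: [-6.7, 2.0, 5.8]
opening: 0.0855
grasp_force: 4.1
```

Call:
step_arm(commands=[{"hand": -1.0, "x": 0.008, "y": 0.0, "z": 0.0, "yaw": 0.0}, {"hand": -1.0, "x": 0.016, "y": 0.0, "z": 0.0, "yaw": 0.0}, {"hand": -1.0, "x": 0.024, "y": 0.0, "z": 0.0, "yaw": 0.0}, {"hand": -1.0, "x": 0.032, "y": 0.0, "z": 0.0, "yaw": 0.0}, {"hand": -1.0, "x": 0.038, "y": 0.0, "z": 0.0, "yaw": 0.0}])

```text
clock: 3.15
tool_pos: [0.5604, -0.0662, 0.1055]
ee_rot: [180.0, 0.1, -10.1]
contact_force: [-6.9, 1.0, 5.5]
opening: 0.0853
grasp_force: 4.0
```

```bash
python3 - <<'E'
from h import *
print(env.get_obs()["tool_pos"])
a=imaging.camera("side")["frame"][140:360,180:500]
b=imaging.camera("top")["frame"][120:295,170:435]
cv2.imwrite("pics/s2.png",cv2.resize(a[:,:,::-1],None,fx=2,fy=2,interpolation=cv2.INTER_CUBIC))
cv2.imwrite("pics/t2.png",cv2.resize(b[:,:,::-1],None,fx=3,fy=3,interpolation=cv2.INTER_CUBIC))
E
```

```text
[ 0.56040846 -0.06622308  0.10548597]
```

View pics/t2.png

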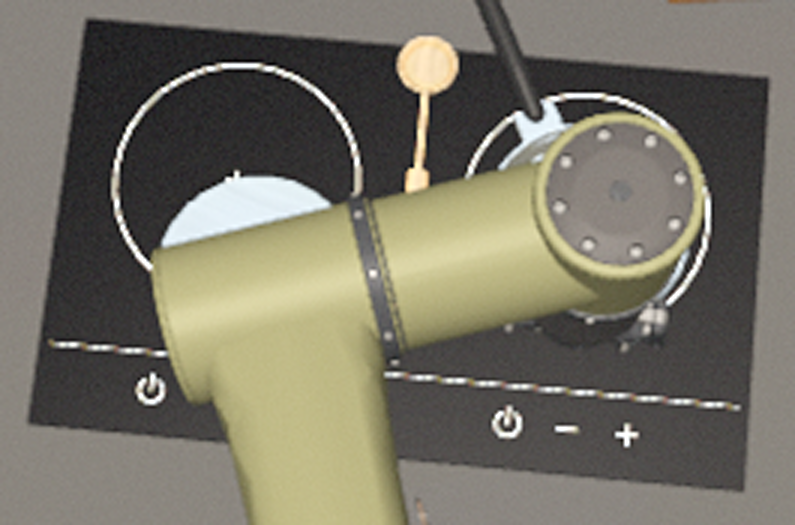

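The pan is moving straight: its handle bracket went from about (528,150) to (540,105), and the spoon and lid look unmoved. I'll finish the push, back off and check.

Call:
step_arm(commands=[{"hand": -1.0, "x": 0.007, "y": 0.0, "z": 0.0, "yaw": 0.0}, {"hand": -1.0, "x": 0.014, "y": 0.0, "z": 0.0, "yaw": 0.0}, {"hand": -1.0, "x": 0.02, "y": 0.0, "z": 0.0, "yaw": 0.0}, {"hand": -1.0, "x": 0.025, "y": 0.0, "z": 0.0, "yaw": 0.0}, {"hand": -1.0, "x": 0.027, "y": 0.0, "z": 0.0, "yaw": 0.0}])

```text
clock: 3.75
tool_pos: [0.5867, -0.0708, 0.105]
ee_rot: [180.0, 0.1, -10.1]
contact_force: [-5.5, 1.2, 3.7]
opening: 0.0856
grasp_force: 3.3
```

Call:
step_arm(commands=[{"hand": -1.0, "x": -0.005, "y": 0.0, "z": 0.0, "yaw": 0.0}, {"hand": -1.0, "x": -0.025, "y": 0.0, "z": 0.0, "yaw": 0.0}, {"hand": -1.0, "x": -0.05, "y": 0.0, "z": 0.0, "yaw": 0.0}, {"hand": -1.0, "x": -0.075, "y": 0.0, "z": 0.0, "yaw": 0.0}, {"hand": -1.0, "x": -0.09, "y": 0.0, "z": 0.0, "yaw": 0.0}])

```text
clock: 4.25
tool_pos: [0.4973, -0.0546, 0.105]
ee_rot: [-180.0, -0.1, -10.1]
contact_force: [-0.6, -0.1, 0.6]
opening: 0.0854
grasp_force: 0.0
```

```bash
python3 - <<'E'
from h import *
print(env.get_obs()["tool_pos"])
a=imaging.camera("side")["frame"][140:360,180:500]
b=imaging.camera("top")["frame"][120:295,170:435]
cv2.imwrite("pics/s3.png",cv2.resize(a[:,:,::-1],None,fx=2.5,fy=2.5,interpolation=cv2.INTER_CUBIC))
cv2.imwrite("pics/t3.png",cv2.resize(b[:,:,::-1],None,fx=3,fy=3,interpolation=cv2.INTER_CUBIC))
E
```

```text
[ 0.49731379 -0.05457913  0.10500971]
```

View pics/t3.png

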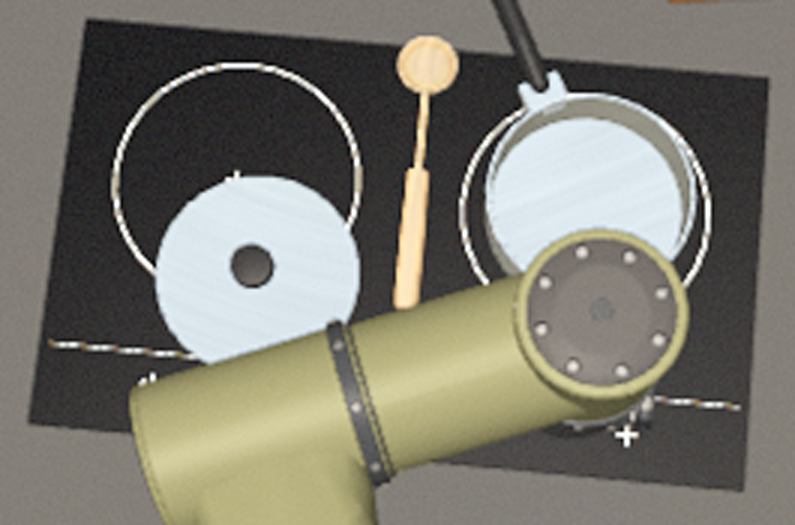

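View pics/s3.png

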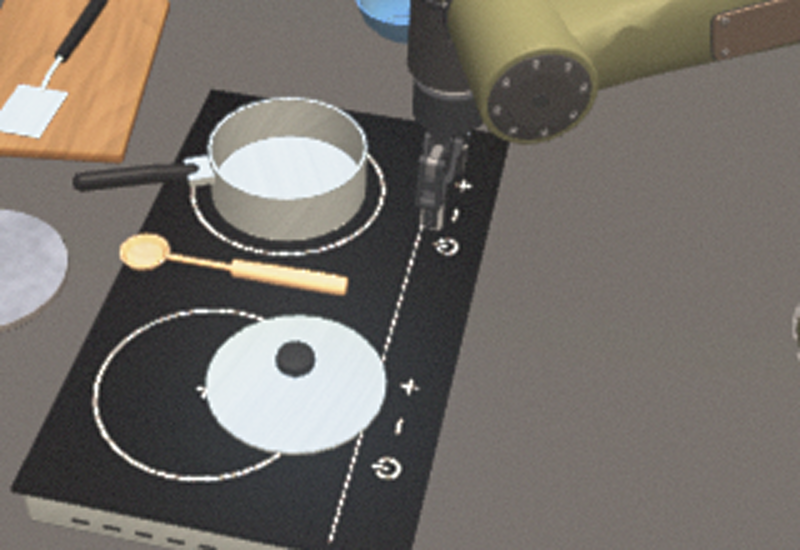

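```bash
python3 - <<'E'
from meas import *
p=P(590.5,199.5,.126)[:2];r=R@np.array([.045,-.15])+t
print(p,r,(p-r)*1e3)
E
```

```text
[ 0.66171074 -0.08539453] [ 0.66781969 -0.08629543] [-6.10894874  0.900906  ]
```

By measurement the pan centre is 6 mm from the ring centre, well inside the 22 mm limit, and it's flat, with the spoon and lid in place. I'll go above the key at (0.487, −0.018) and shut the fingers up high first.

Call:
step_arm(commands=[{"hand": -1.0, "x": 0.0, "y": 0.0, "z": -0.03, "yaw": 0.0}, {"hand": 0.0, "x": -0.008, "y": -0.015, "z": -0.045, "yaw": 0.0}, {"hand": 1.0, "x": -0.017, "y": -0.034, "z": -0.045, "yaw": 0.0}, {"hand": 1.0, "x": -0.017, "y": -0.034, "z": -0.045, "yaw": 0.0}, {"hand": 1.0, "x": -0.017, "y": -0.034, "z": -0.045, "yaw": 0.0}])

```text
clock: 4.85
tool_pos: [0.488, -0.0182, 0.1499]
ee_rot: [180.0, -0.0, -10.1]
contact_force: [-0.1, -0.5, 0.2]
opening: 0.0286
grasp_force: 0.0
```

Call:
step_arm(commands=[{"hand": 1.0, "x": 0.0, "y": 0.0, "z": 0.0, "yaw": 0.0}, {"hand": 1.0, "x": 0.0, "y": 0.0, "z": 0.0, "yaw": 0.0}, {"hand": 1.0, "x": 0.0, "y": 0.0, "z": 0.01, "yaw": 0.0}, {"hand": 1.0, "x": 0.0, "y": 0.0, "z": 0.025, "yaw": 0.0}, {"hand": 1.0, "x": 0.0, "y": 0.0, "z": 0.025, "yaw": 0.0}])

```text
clock: 5.35
tool_pos: [0.4861, -0.0187, 0.1215]
ee_rot: [179.9, 0.3, -10.2]
contact_force: [0.1, -0.3, -0.3]
opening: -0.0001
grasp_force: 0.0
```

```bash
python3 - <<'E'
from h import *
s=env.get_obs();p=s["tool_pos"];print(p,s["opening"])
c=imaging.camera("side");k=np.array([.4867,-.0181,0])
for z in(.066,.086,.106,p[2]-.019):
    q=w2px(c,np.array([p[0],p[1],z]));print(z,q,(q-[270,160])*6)
q=w2px(c,np.array([.4867,-.0181,.066]));print("key",(q-[270,160])*6)
a=c["frame"][160:260,270:400]
cv2.imwrite("pics/s4.png",cv2.resize(a[:,:,::-1],None,fx=6,fy=6,interpolation=cv2.INTER_CUBIC))
E
```

```text
[ 0.48611706 -0.01869592  0.12145553] -7.400170885951998e-05
0.066 [359.67634342 237.39117232] [538.05806052 464.34703392]
0.086 [360.13158731 231.8502332 ] [540.78952386 431.10139922]
0.106 [360.59541973 226.20475998] [543.57251838 397.2285599 ]
0.10245553117486082 [360.51258083 227.21302233] [543.07548501 403.278134  ]
key [536.62807905 465.14210467]
```

View pics/s4.png

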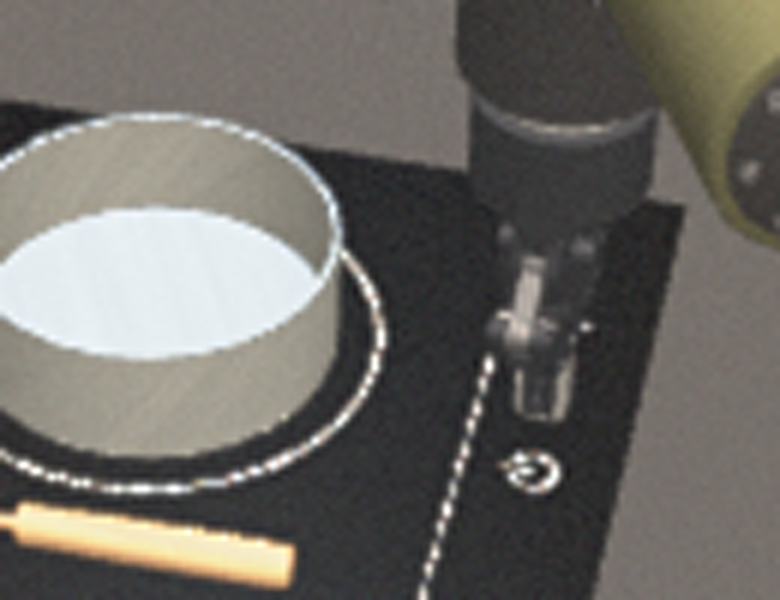

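The shut fingertips end at about (543,415), in line above the key at (533,470), and the 19 mm tip length is confirmed. I'll lower to about 2 cm and dwell.

Call:
step_arm(commands=[{"hand": 1.0, "x": 0.0, "y": 0.0, "z": 0.008, "yaw": 0.0}, {"hand": 1.0, "x": 0.0, "y": 0.0, "z": 0.015, "yaw": 0.0}, {"hand": 1.0, "x": 0.0, "y": 0.0, "z": 0.019, "yaw": 0.0}, {"hand": 1.0, "x": 0.0, "y": 0.0, "z": 0.019, "yaw": 0.0}, {"hand": 1.0, "x": 0.0, "y": 0.0, "z": 0.019, "yaw": 0.0}])

```text
clock: 5.9
tool_pos: [0.4878, -0.0184, 0.1062]
ee_rot: [180.0, -0.0, -10.1]
contact_force: [0.6, -0.8, 0.5]
opening: -0.0003
grasp_force: 0.0
```

Call:
step_arm(commands=[{"hand": 1.0, "x": 0.0, "y": 0.0, "z": 0.0, "yaw": 0.0}, {"hand": 1.0, "x": 0.0, "y": 0.0, "z": 0.0, "yaw": 0.0}, {"hand": 1.0, "x": 0.0, "y": 0.0, "z": 0.0, "yaw": 0.0}, {"hand": 1.0, "x": 0.0, "y": 0.0, "z": 0.0, "yaw": 0.0}, {"hand": 1.0, "x": 0.0, "y": 0.0, "z": 0.0, "yaw": 0.0}])

```text
clock: 6.4
tool_pos: [0.4877, -0.0184, 0.1061]
ee_rot: [180.0, -0.0, -10.1]
contact_force: [0.5, -1.1, -0.2]
opening: -0.0001
grasp_force: 0.0
```

Call:
step_arm(commands=[{"hand": 1.0, "x": 0.0, "y": 0.0, "z": 0.0, "yaw": 0.0}, {"hand": 1.0, "x": 0.0, "y": 0.0, "z": 0.0, "yaw": 0.0}, {"hand": 1.0, "x": 0.0, "y": 0.0, "z": 0.0, "yaw": 0.0}, {"hand": 1.0, "x": 0.0, "y": 0.0, "z": 0.0, "yaw": 0.0}, {"hand": 1.0, "x": 0.0, "y": 0.0, "z": 0.0, "yaw": 0.0}])

```text
clock: 6.9
tool_pos: [0.4877, -0.0184, 0.106]
ee_rot: [180.0, -0.0, -10.1]
contact_force: [-0.0, 0.4, 0.6]
opening: -0.0001
grasp_force: 0.0
```

Call:
step_arm(commands=[{"hand": 1.0, "x": 0.0, "y": 0.0, "z": 0.0, "yaw": 0.0}, {"hand": 1.0, "x": 0.0, "y": 0.0, "z": 0.0, "yaw": 0.0}, {"hand": 1.0, "x": 0.0, "y": 0.0, "z": 0.0, "yaw": 0.0}, {"hand": 1.0, "x": 0.0, "y": 0.0, "z": 0.0, "yaw": 0.0}, {"hand": 1.0, "x": 0.0, "y": 0.0, "z": 0.0, "yaw": 0.0}])

```text
clock: 7.4
tool_pos: [0.4877, -0.0184, 0.106]
ee_rot: [180.0, -0.0, -10.1]
contact_force: [0.7, 0.5, 0.6]
opening: -0.0002
grasp_force: 0.0
```

Call:
step_arm(commands=[{"hand": 1.0, "x": 0.0, "y": 0.0, "z": 0.0, "yaw": 0.0}, {"hand": 1.0, "x": 0.0, "y": 0.0, "z": 0.0, "yaw": 0.0}, {"hand": 1.0, "x": 0.0, "y": 0.0, "z": 0.0, "yaw": 0.0}, {"hand": 1.0, "x": 0.0, "y": 0.0, "z": 0.0, "yaw": 0.0}, {"hand": 1.0, "x": 0.0, "y": 0.0, "z": 0.0, "yaw": 0.0}])

```text
clock: 7.9
tool_pos: [0.4877, -0.0184, 0.106]
ee_rot: [180.0, -0.0, -10.1]
contact_force: [0.2, 0.1, -0.2]
opening: -0.0001
grasp_force: 0.0
```

Call:
step_arm(commands=[{"hand": 1.0, "x": 0.0, "y": 0.0, "z": 0.0, "yaw": 0.0}, {"hand": 1.0, "x": 0.0, "y": 0.0, "z": 0.0, "yaw": 0.0}, {"hand": 1.0, "x": 0.0, "y": 0.0, "z": 0.0, "yaw": 0.0}, {"hand": 1.0, "x": 0.0, "y": 0.0, "z": 0.0, "yaw": 0.0}, {"hand": 1.0, "x": 0.0, "y": 0.0, "z": 0.0, "yaw": 0.0}])

```text
clock: 8.4
tool_pos: [0.4877, -0.0184, 0.106]
ee_rot: [180.0, -0.0, -10.1]
contact_force: [0.1, -0.2, -0.8]
opening: 0.0003
grasp_force: 0.0
```

```bash
python3 -c "
from bench import workorder
print(workorder.job_done())"
```

```text
the job is handed in; nothing more can be done
None
```

I pushed the saucepan into the right-hand ring (about 6 mm off its centre), and the arm finished pointing about 2 cm above that ring's on/off key without touching the strip; the job is handed in, and no verdict was returned.

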